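# Transfer a row of turned parts to the carrier in the same order

### The job

Move the four turned parts from the pads of the aluminium rail into the pockets of the black carrier, keeping their order as counted from the handle end of each: the part nearest the rail's handle goes into the pocket nearest the carrier's handle, the next into the next pocket, and so on. Leave each part standing upright, flat on its pocket's floor, and let go of it.

Things in the scene. Friction and masses are not known exactly. Their poses are not given: they have to be found in the camera images.
- cup: Turned metal cup, stepped: 43 mm high, narrow foot, 36 mm flange about 16 mm up, open 28 mm top. Loose, about 75 g. Origin at the centre of its underside, z up its axis; starts upright. Grip across its flange.
- sleeve: Tall plain steel tube, outside 30 mm, bore 20 mm, 52 mm high. The tallest part. Loose, about 80 g. Origin at the centre of its underside, z up its axis; starts upright.
- hex: Steel hexagon fitting: hexagon 30 mm across flats (34.6 mm across corners), 32 mm high, with a round boss 23 mm wide, 10 mm high on top. Loose, about 110 g. Origin at the centre of its underside, z up its axis; two opposite flats face its own +x and -x. Starts upright.
- spacer: Short thick aluminium ring, outside 38 mm, bore 18 mm, 32 mm high. Loose, about 90 g. Origin at the centre of its underside, z up its axis; starts upright.
- pad_cup: Identical flat grey plastic pad, 50x50x6 mm, fixed on the rail; the cup stands centred on it at the start, and the pad stays there, so it marks that part's place in the row. Origin at the centre of its underside; top 6 mm above, parallel to the rail.
- pad_sleeve: Identical flat grey plastic pad, 50x50x6 mm, fixed on the rail; the sleeve stands centred on it at the start, and the pad stays there, so it marks that part's place in the row. Origin at the centre of its underside; top 6 mm above, parallel to the rail.
- pad_hex: Identical flat grey plastic pad, 50x50x6 mm, fixed on the rail; the hex stands centred on it at the start, and the pad stays there, so it marks that part's place in the row. Origin at the centre of its underside; top 6 mm above, parallel to the rail.
- pad_spacer: Identical flat grey plastic pad, 50x50x6 mm, fixed on the rail; the spacer stands centred on it at the start, and the pad stays there, so it marks that part's place in the row. Origin at the centre of its underside; top 6 mm above, parallel to the rail.
- rail: Fixed flat aluminium rail, 64x290x6 mm, that carries the row of pads. Origin on its underside in the middle of the row; y runs along the row. Pads lie at y = +93, +31, -31, -93 mm, x = 0, on its 6 mm top. Its upright steel rod handle (45 mm high, 48 mm wide) stands at y = +146 mm, so the +93 pad is nearest it. The machine right of the work (y < 0) stands up to 450 mm high: cross it above that.
- carrier: Fixed black plastic carrier, 70x290 mm, with four square pockets 57x57 mm in a row. Origin on its underside in the middle of the row; y runs along the row. Pockets at y = -93, -31, +31, +93 mm, x = 0; floor 8 mm up, round them grey ribs 4 mm above the floor. Its upright steel rod handle (45 mm high, 48 mm wide) stands at y = -146 mm, so the -93 pocket is nearest it.

How it is judged:
By the outcome, as a careful person would: the job done as asked, in the order asked, and still so for the second after the job is handed in, with the robot touching nothing.
It also fails if it takes over 104 s, if anything falls off the work surface, if the arm or the gripper's body presses on something with over 40 N, if the wrist force passes 120 N, or if a joint passes its speed limit or range.

### The arm

A 7-joint arm with a two-finger parallel gripper is mounted at the origin on a cart in front of the work surface, level with it; the furniture and walls round the work are solid. World frame = base frame: x ahead of the robot, y to its left, z up, the work surface at z = 0. Lengths are in m, angles in rad, forces in N, time in s.
With the tool pointing down it reaches from about 0.4 to 0.875 m from the base axis. Payload 19.3 kg.
Tool frame: the origin (TCP) lies at the very end of the fingers, on their centre line; the grasp point (between the pads) lies 19 mm behind it; y points along the fingers, x is the direction in which the jaws open and shut, and the axes are right-handed (so a half turn about y gives the same grasp; the last joint's range is limited). The gripper opens to 85 mm and grips with 20 to 120 N. Pads are 22 mm wide; open, the fingers measure 114 mm over their backs; the gripper's body (76 mm by 85 mm) begins 54 mm behind the grasp point. The pads swing forward as they close: fully open they stand 13 mm farther back than shut.
Start: joints at [1.095, 0.521, -0.036, 1.599, 0.021, 1.021, -0.113], TCP at [0.247, -0.574, 0.231] pointing down, gripper open.
Joint ranges: [-2.91, 2.91], [-0.3, 2.13], [-1.5, 1.42], [0.17, 2.43], [-1.26, 4.41], [0.16, 1.93], [-2.52, 2.52]. Speed limits (rad/s): [1.89, 1.89, 2.39, 2.39, 3.01, 3.01, 3.01].

### API

Orientations are given as [roll, pitch, yaw] about the fixed x, y, z axes, in that order (R = Rz(yaw) Ry(pitch) Rx(roll)).
In Python, from workcell import bot gives the robot as it stands. The module is installed in compiled form; this text tells all that it offers.
- The arm moves only by the shell command python3 -m crank 'ROWS' [FORCE]. ROWS is JSON, a list of rows, each an object of numbers: "hand": the closure, from 0 (fully open) to 1 (shut); "dx", "dy", "dz": the shift along the tool's x, y, z in mm; "yaw": the turn about the tool's y in rad. In form: [{"hand": .., "dx": .., "dy": .., "dz": .., "yaw": ..}, ...]. A call has 1 to 12 rows; each row is the pose to reach, as a shift and turn from the pose commanded when the call began, along the tool's axes at that moment; what a row does not reach only later rows make up. A row lasts 1/12 s, in which the tool goes at most 41.7 mm and 7.16 degrees, less where a joint would pass 70% of its speed; a pose out of reach is approached as far as the arm can. A call with a gripper value outside its range is refused whole. The fingers move at their own pace and stop on an object; FORCE is the grip in N (left out, the last holds). Time passes only in rows, so rows that repeat a pose let the fingers close. It gives the time, the measured TCP pose, the force and the opening at its end, in the units of the state.
- bot.observe(): the state, without advancing time (a new reading comes with each control period).
- bot.grab_frame(name): name is "scene" or "top" or "wrist"; returns the picture (384x512x3 uint8, red, green, blue); there is no depth.
- bot.camera_info(name): a dict with "fx", "fy", "cx", "cy" (pixels), "rvec" (rotation vector, rad) and "tvec" (3), from world to camera coordinates, as OpenCV has them. Camera axes: x right, y down, z forward; pixel columns grow to the right and rows downward; lengths in m; the calibration is good to about 2 mm. The wrist camera is an equidistant fisheye: a pixel r from the principal point sees the ray r / f radians off the axis. A picture is of the moment at which its call begins: read the wrist's pose just before it. camera_info takes no time and is no camera call; for the wrist camera it gives the pose at the moment of the call.
- bot.job_done(): hands the job in, once; it reports no verdict.
The state is a dict: "clock": time; "qpos": joint angles; "qd": joint speeds; "joint_efforts": joint torques, N m; "position": TCP position; "tool_rot": TCP orientation; "force": force on the tool from outside, world axes, zero at the start; "moment": the same for the moment, N m; "grip_width": finger opening in m.
Only numpy, scipy, OpenCV 4.12 (cv2) and the standard library are available. Lean on these libraries where they do the work, as an engineer would, in place of code of your own. Each camera call takes 0.05 s, during which the arm holds its last target.

## Working session

There is one attempt and no reset: what is moved stays moved. The work goes in short steps, Python scripts to look and compute and a shell command to move; the robot and the scene stay as the last step left them, time stands still between calls to the robot, and variables do not carry over. Pictures are saved under pics/ and viewed, and the job is handed in when it is done.

```bash
mkdir -p pics; ls
python3 - <<'E'
from workcell import bot
import cv2
s=bot.observe();print({k:s[k] for k in('clock','position','tool_rot','grip_width','qpos')})
for n in('scene','top','wrist'):
    print(n,bot.camera_info(n))
    im=bot.grab_frame(n);cv2.imwrite(f'pics/a_{n}.png',im[:,:,::-1])
E
```

```text
pics
{'clock': 0.0, 'position': array([ 0.24656119, -0.57393403,  0.23072967]), 'tool_rot': array([-1.57087055e+00,  1.15676998e-03, -1.16503123e+00]), 'grip_width': 0.08515265253139265, 'qpos': array([ 1.09477716,  0.52200988, -0.03632105,  1.60000442,  0.02118489,
        1.02112195, -0.11283057])}
scene {'fx': 353.7376396865323, 'fy': 353.7376396865323, 'cx': 255.20864138247035, 'cy': 189.3105580084743, 'rvec': array([ 0.65443838, -2.43441215,  1.44339646]), 'tvec': array([0.54565722, 0.08217033, 0.80631576])}
top {'fx': 390.7523056007484, 'fy': 390.7523056007484, 'cx': 253.59587797305326, 'cy': 192.59987452771142, 'rvec': array([ 2.14932506, -2.11115397,  0.20867536]), 'tvec': array([0.19319796, 0.55142346, 0.79931903])}
wrist {'fx': 297.3186396354542, 'fy': 297.3186396354542, 'cx': 254.74470634933164, 'cy': 191.10933952882834, 'rvec': array([-2.39261141,  1.5740298 ,  0.25586528]), 'tvec': array([-0.62533637, -0.04207421,  0.37873111])}
```

View pics/a_scene.png

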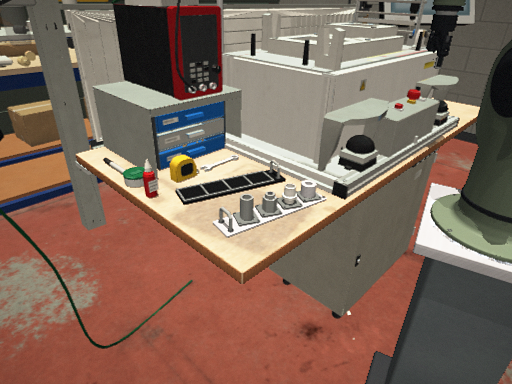

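View pics/a_top.png

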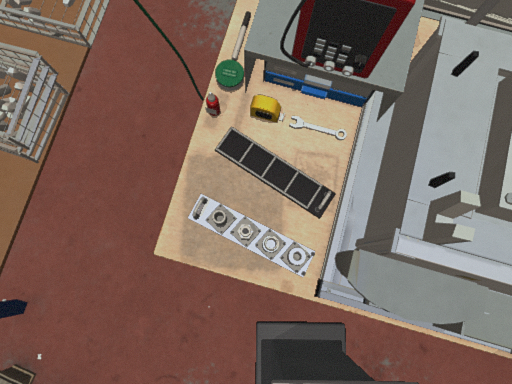

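View pics/a_wrist.png

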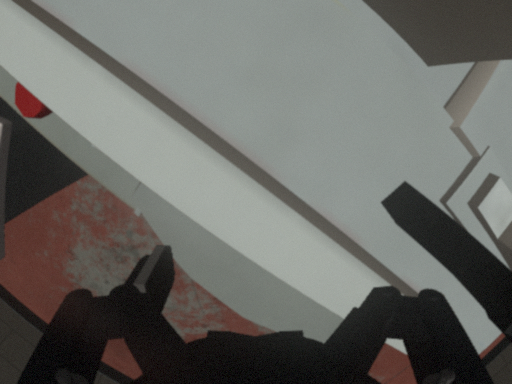

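```bash
cat > h.py <<'E'
import numpy as np, cv2
from workcell import bot
def RT(ci): return cv2.Rodrigues(np.array(ci['rvec']))[0], np.array(ci['tvec'])
def ray(ci,uv,wrist=False):
    u=(np.atleast_2d(uv)-[ci['cx'],ci['cy']])/[ci['fx'],ci['fy']]
    R,t=RT(ci)
    if wrist:
        r=np.linalg.norm(u,axis=1,keepdims=True)+1e-12
        d=np.hstack([u/r*np.sin(r),np.cos(r)])
    else: d=np.hstack([u,np.ones((len(u),1))])
    return -R.T@t, d@R
def onplane(ci,uv,z,wrist=False):
    c,d=ray(ci,uv,wrist); return c+d*((z-c[2])/d[:,2])[:,None]
def proj(ci,P,wrist=False):
    R,t=RT(ci); p=np.atleast_2d(P)@R.T+t
    if wrist:
        rho=np.hypot(p[:,0],p[:,1])+1e-12; th=np.arctan2(rho,p[:,2])
        u=p[:,:2]/rho[:,None]*th[:,None]
    else: u=p[:,:2]/p[:,2:]
    return u*[ci['fx'],ci['fy']]+[ci['cx'],ci['cy']]
E
python3 - <<'E'
from h import *
im=cv2.imread('pics/a_top.png')[115:285,170:350]
cv2.imwrite('pics/b_top.png',cv2.resize(im,None,fx=3.5,fy=3.5,interpolation=cv2.INTER_CUBIC)[:600])
im=cv2.imread('pics/a_scene.png')[150:250,160:360]
cv2.imwrite('pics/b_scene.png',cv2.resize(im,None,fx=4,fy=4,interpolation=cv2.INTER_CUBIC))
for n in('top','scene','wrist'):
    ci=bot.camera_info(n);print(n,ray(ci,[[ci['cx'],ci['cy']]]))
E
```

```text
top (array([0.39269484, 0.21144511, 0.88396036]), array([[ 0.18281817, -0.00989402, -0.98309696]]))
scene (array([0.16032567, 0.85240234, 0.44982752]), array([[ 0.41734171, -0.76839122, -0.48518124]]))
wrist (array([ 0.32040828, -0.5434802 ,  0.37190379]), array([[-0.28944821, -0.12335789, -0.94921155]]))
```

View pics/b_top.png

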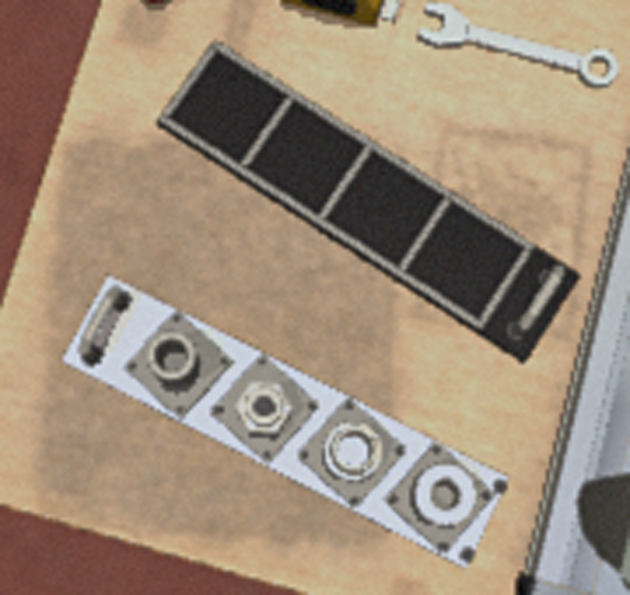

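View pics/b_scene.png

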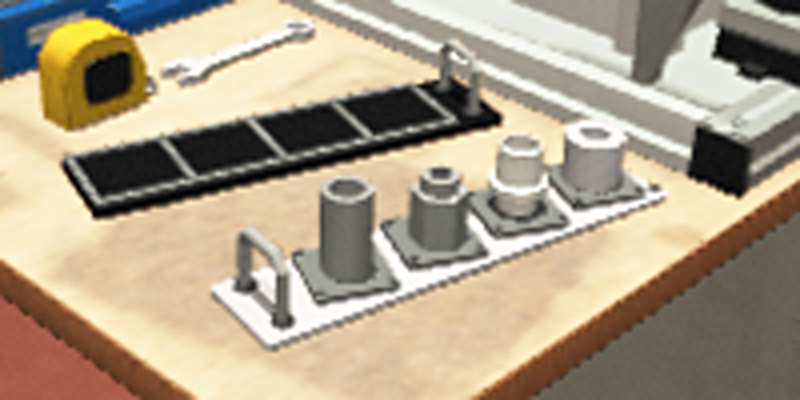

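```bash
cat > fit.py <<'E'
from h import *
from scipy.optimize import least_squares
ci=bot.camera_info('top')
def full(p): return (np.array(p,float)+.5)/3.5-.5+[170,115]
def fit(loc,px,x0):
    loc=np.array(loc,float)
    def W(x):
        c,s=np.cos(x[2]),np.sin(x[2]); P=loc.copy()
        P[:,0]=x[0]+c*loc[:,0]-s*loc[:,1]; P[:,1]=x[1]+s*loc[:,0]+c*loc[:,1]; return P
    r=least_squares(lambda x:(proj(ci,W(x))-px).ravel(),x0)
    return r.x, r.fun.reshape(-1,2)
px=full([(110,277),(65,358),(507,482),(468,564)])
w=onplane(ci,px,.006);print(w.round(4))
d=w[:2].mean(0)-w[2:].mean(0)  # +y dir (handle end)
yaw=np.arctan2(d[1],d[0])-np.pi/2
# local x = right of y : 
ex=np.array([np.cos(yaw),np.sin(yaw)])
sx=[np.sign((q[:2]-w[:,:2].mean(0))@ex) for q in w]; print(sx)
loc=[(.032*sx[i],.145 if i<2 else -.145,.006) for i in range(4)]
# handle extends? fit
x,r=fit(loc,px,[*w.mean(0)[:2],yaw]);print('rail',x,r.round(2).tolist())
for y in(93,31,-31,-93):
    print('pad',y,(x[:2]+np.array([-np.sin(x[2]),np.cos(x[2])])*y/1000).round(4))
px=full([(218,43),(158,122),(527,357),(578,275)])
w=onplane(ci,px,.010);print(w.round(4))
d=w[:2].mean(0)-w[2:].mean(0)
yaw=np.arctan2(d[1],d[0])-np.pi/2;ex=np.array([np.cos(yaw),np.sin(yaw)])
sx=[np.sign((q[:2]-w[:,:2].mean(0))@ex) for q in w]
loc=[(.035*sx[i],.145 if i<2 else -.145,.008) for i in range(4)]
# refine: add divider points
x,r=fit(loc,px,[*w.mean(0)[:2],yaw]);print('carrier',x,r.round(2).tolist())
for y in(-93,-31,31,93):
    print('pocket',y,(x[:2]+np.array([-np.sin(x[2]),np.cos(x[2])])*y/1000).round(4))
# pads centre from corners, part tops
for n,p,z in [('sleeve',(175,357),.064),('hexboss',(264,407),.054),('cup',(354,450),.055),('spacer',(444,496),.044)]:
    print(n,onplane(ci,full([p]),z).round(4))
E
python3 fit.py
```

```text
[[0.5509 0.3223 0.006 ]
 [0.4974 0.3491 0.006 ]
 [0.4232 0.0647 0.006 ]
 [0.3718 0.0899 0.006 ]]
[np.float64(1.0), np.float64(-1.0), np.float64(1.0), np.float64(-1.0)]
rail [ 0.46093437  0.20652053 -0.45583706] [[-0.09, -1.11], [-0.8, 0.57], [1.1, -1.16], [-0.21, 1.57]]
pad 93 [0.5019 0.29  ]
pad 31 [0.4746 0.2344]
pad -31 [0.4473 0.1787]
pad -93 [0.42  0.123]
[[0.711  0.2561 0.01  ]
 [0.6552 0.2944 0.01  ]
 [0.503  0.0516 0.01  ]
 [0.5573 0.0175 0.01  ]]
carrier [ 0.60726375  0.15479917 -0.56679665] [[-0.87, -1.21], [-0.59, 0.06], [-0.01, 1.47], [1.45, -0.5]]
pocket -93 [0.5573 0.0763]
pocket -31 [0.5906 0.1286]
pocket 31 [0.6239 0.181 ]
pocket 93 [0.6572 0.2333]
sleeve [[0.4923 0.2739 0.064 ]]
hexboss [[0.464  0.2198 0.054 ]]
cup [[0.439 0.165 0.055]]
spacer [[0.4128 0.1095 0.044 ]]
```

```bash
sed -i "s/.145 if i<2 else -.145,.006/.165 if i<2 else -.125,.006/; s/.145 if i<2 else -.145,.008/.125 if i<2 else -.165,.008/" fit.py
cat >> fit.py <<'E'
for l,p in [('sl',[(178,315),(229,361),(180,415),(128,367)]),('sp',[(435,445),(490,492),(442,548),(390,496)])]:
    q=onplane(ci,full(p),.012); print(l,q.mean(0).round(4), np.degrees(np.arctan2(*(q[1]-q[0])[1::-1])).round(1))
px=full([(289,98),(245,163),(367,147),(323,214),(446,197),(402,268),(530,248),(484,323)])
w=onplane(ci,px,.012);print(w.round(4))
m=(w[::2]+w[1::2])/2;print(m.round(4),np.linalg.norm(np.diff(m,axis=0),axis=1), np.linalg.norm(w[::2]-w[1::2],axis=1))
print('carrier centre by ribs',m[1],'pockets',((m[:-1]+m[1:])/2).round(4))
E
python3 fit.py
```

```text
[[0.5509 0.3223 0.006 ]
 [0.4974 0.3491 0.006 ]
 [0.4232 0.0647 0.006 ]
 [0.3718 0.0899 0.006 ]]
[np.float64(1.0), np.float64(-1.0), np.float64(1.0), np.float64(-1.0)]
rail [ 0.45213009  0.18856267 -0.45583707] [[-0.09, -1.11], [-0.8, 0.57], [1.1, -1.16], [-0.21, 1.57]]
pad 93 [0.4931 0.2721]
pad 31 [0.4658 0.2164]
pad -31 [0.4385 0.1607]
pad -93 [0.4112 0.1051]
[[0.711  0.2561 0.01  ]
 [0.6552 0.2944 0.01  ]
 [0.503  0.0516 0.01  ]
 [0.5573 0.0175 0.01  ]]
carrier [ 0.61800239  0.17167168 -0.56679663] [[-0.87, -1.21], [-0.59, 0.06], [-0.01, 1.47], [1.45, -0.5]]
pocket -93 [0.5681 0.0932]
pocket -31 [0.6014 0.1455]
pocket 31 [0.6346 0.1978]
pocket 93 [0.6679 0.2501]
sleeve [[0.4923 0.2739 0.064 ]]
hexboss [[0.464  0.2198 0.054 ]]
cup [[0.439 0.165 0.055]]
spacer [[0.4128 0.1095 0.044 ]]
sl [0.4939 0.2753 0.012 ] -131.0
sp [0.4141 0.1086 0.012 ] -129.8
[[0.6729 0.2079 0.012 ]
 [0.6277 0.236  0.012 ]
 [0.6403 0.1558 0.012 ]
 [0.5943 0.1843 0.012 ]
 [0.6074 0.1037 0.012 ]
 [0.5594 0.1325 0.012 ]
 [0.5743 0.0489 0.012 ]
 [0.5243 0.0794 0.012 ]]
[[0.6503 0.2219 0.012 ]
 [0.6173 0.17   0.012 ]
 [0.5834 0.1181 0.012 ]
 [0.5493 0.0642 0.012 ]] [0.06153114 0.06204805 0.06378078] [0.05322974 0.05404146 0.05596285 0.05855817]
carrier centre by ribs [0.61731317 0.17001476 0.012     ] pockets [[0.6338 0.196  0.012 ]
 [0.6004 0.144  0.012 ]
 [0.5663 0.0911 0.012 ]]
```

```bash
python3 -m crank '[{"hand":0,"dx":0,"dy":-260,"dz":0,"yaw":0},{"hand":0,"dx":0,"dy":-260,"dz":0,"yaw":0},{"hand":0,"dx":0,"dy":-260,"dz":0,"yaw":0},{"hand":0,"dx":0,"dy":-260,"dz":0,"yaw":0},{"hand":0,"dx":0,"dy":-260,"dz":0,"yaw":0},{"hand":0,"dx":0,"dy":-260,"dz":0,"yaw":0},{"hand":0,"dx":0,"dy":-260,"dz":0,"yaw":0},{"hand":0,"dx":0,"dy":-260,"dz":0,"yaw":0}]' 30
cat > go.py <<'E'
# usage: go.py X Y Z worldyaw -> tool shift needed
import sys
from h import *
from scipy.spatial.transform import Rotation as Ro
s=bot.observe(); R=Ro.from_euler('xyz',s['tool_rot']).as_matrix()
t=np.array([float(a) for a in sys.argv[1:4]])
d=R.T@(t-s['position'])*1000
y0=np.arctan2(R[1,0],R[0,0])
print('dx dy dz',d.round(1)); 
if len(sys.argv)>4: print('yaw',round((y0-float(sys.argv[4])+np.pi)%(2*np.pi)-np.pi,3))
print('pos',s['position'].round(4),s['tool_rot'].round(3),'clk',s['clock'],'q',s['qpos'].round(2),'F',s['force'].round(1),s['grip_width'])
E
python3 go.py 0.46 -0.20 0.49 -0.456
```

```text
clock: 0.82
position: [0.247, -0.5748, 0.4947]
tool_rot: [-1.57, -0.005, -1.165]
force: [-0.3, 0.0, -0.3]
grip_width: 0.0854
dx dy dz [-260.3    3.6  343.7]
yaw -0.709
pos [ 0.247  -0.5748  0.4947] [-1.57  -0.005 -1.165] clk 0.8167 q [ 1.08  0.39 -0.02  1.15  0.01  1.59 -0.1 ] F [-0.3  0.  -0.3] 0.08542259113881534
```

```bash
python3 -m crank '[{"hand":0,"dx":-260,"dy":3,"dz":344,"yaw":-0.1},{"hand":0,"dx":-260,"dy":3,"dz":344,"yaw":-0.2},{"hand":0,"dx":-260,"dy":3,"dz":344,"yaw":-0.3},{"hand":0,"dx":-260,"dy":3,"dz":344,"yaw":-0.4},{"hand":0,"dx":-260,"dy":3,"dz":344,"yaw":-0.5},{"hand":0,"dx":-260,"dy":3,"dz":344,"yaw":-0.6},{"hand":0,"dx":-260,"dy":3,"dz":344,"yaw":-0.709},{"hand":0,"dx":-260,"dy":3,"dz":344,"yaw":-0.709},{"hand":0,"dx":-260,"dy":3,"dz":344,"yaw":-0.709},{"hand":0,"dx":-260,"dy":3,"dz":344,"yaw":-0.709},{"hand":0,"dx":-260,"dy":3,"dz":344,"yaw":-0.709},{"hand":0,"dx":-260,"dy":3,"dz":344,"yaw":-0.709}]'
python3 go.py 0.46 0.18 0.49 -0.456
```

```text
clock: 1.82
position: [0.4616, -0.1956, 0.4874]
tool_rot: [-1.57, 0.001, -0.45]
force: [-0.2, -0.5, 0.0]
grip_width: 0.0856
dx dy dz [-164.8   -2.   337.5]
yaw 0.006
pos [ 0.4616 -0.1956  0.4874] [-1.57e+00  1.00e-03 -4.50e-01] clk 1.8167 q [ 0.6   0.17 -0.38  1.48  0.06  1.51 -0.23] F [-0.2 -0.5  0. ] 0.08562896091871743
```

```bash
python3 -m crank '[{"hand":0,"dx":-165,"dy":0,"dz":338,"yaw":0},{"hand":0,"dx":-165,"dy":0,"dz":338,"yaw":0},{"hand":0,"dx":-165,"dy":0,"dz":338,"yaw":0},{"hand":0,"dx":-165,"dy":0,"dz":338,"yaw":0},{"hand":0,"dx":-165,"dy":0,"dz":338,"yaw":0},{"hand":0,"dx":-165,"dy":0,"dz":338,"yaw":0},{"hand":0,"dx":-165,"dy":40,"dz":338,"yaw":0},{"hand":0,"dx":-165,"dy":80,"dz":338,"yaw":0},{"hand":0,"dx":-165,"dy":120,"dz":338,"yaw":0},{"hand":0,"dx":-165,"dy":150,"dz":338,"yaw":0},{"hand":0,"dx":-165,"dy":170,"dz":338,"yaw":0},{"hand":0,"dx":-165,"dy":170,"dz":338,"yaw":0}]'
python3 - <<'E'
from h import *
import pickle
ci=bot.camera_info('wrist');im=bot.grab_frame('wrist');pickle.dump(ci,open('pics/w1.pkl','wb'))
cv2.imwrite('pics/w1.png',im[:,:,::-1])
E
```

```text
clock: 2.82
position: [0.4589, 0.1766, 0.3134]
tool_rot: [-1.574, 0.004, -0.454]
force: [0.9, -0.7, -0.1]
grip_width: 0.0859
```

View pics/w1.png

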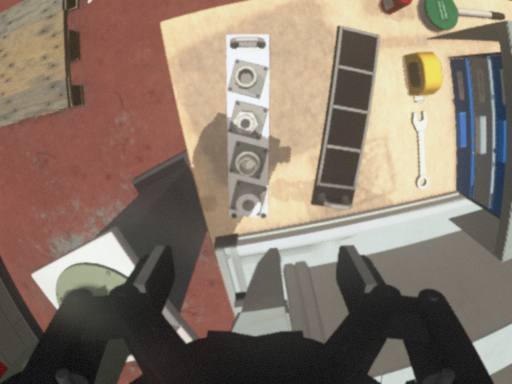

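```bash
cat > ov.py <<'E'
import pickle,sys
from h import *
parts={'sleeve':((.4927,.2743),.064,.015),'hex':((.4648,.2193),.054,.0115),'cup':((.439,.1643),.055,.014),'spacer':((.4128,.109),.044,.019)}
pk=[(.567,.092),(.601,.1445),(.634,.197),(.667,.249)]; cy=-.567
def draw(im,ci,k,off):
    o=lambda P:np.round(((proj(ci,P,True)-off+.5)*k-.5)*16).astype(int)
    t=np.linspace(0,6.28,40)
    for (c,z,r) in parts.values():
        cv2.polylines(im,[o(np.c_[c[0]+r*np.cos(t),c[1]+r*np.sin(t),0*t+z])],True,(0,0,255),1,cv2.LINE_AA,4)
    for c in pk:
        q=np.array([(-1,-1),(1,-1),(1,1),(-1,1)])*.0285
        C,S=np.cos(cy),np.sin(cy)
        w=np.c_[c[0]+C*q[:,0]-S*q[:,1],c[1]+S*q[:,0]+C*q[:,1],[.008]*4]
        cv2.polylines(im,[o(w)],True,(0,255,0),1,cv2.LINE_AA,4)
    return im
if __name__=='__main__':
    ci=pickle.load(open('pics/w1.pkl','rb'));im=cv2.imread('pics/w1.png')
    off=np.array([215,20]);k=3.2
    c=cv2.resize(im[20:225,215:385],None,fx=k,fy=k,interpolation=cv2.INTER_CUBIC)
    c=cv2.resize(im[20:205,215:385],None,fx=k,fy=k,interpolation=cv2.INTER_CUBIC) if 0 else c
    d=draw(c.copy(),ci,k,off)
    cv2.imwrite('pics/w1a.png',d[:600]); cv2.imwrite('pics/w1b.png',cv2.resize(im[50:220,225:275],None,fx=3.5,fy=3.5,interpolation=cv2.INTER_CUBIC))
E
sed -i 's/k=3.2/k=2.9/' ov.py; python3 ov.py
```

```text
(no output)
```

View pics/w1a.png

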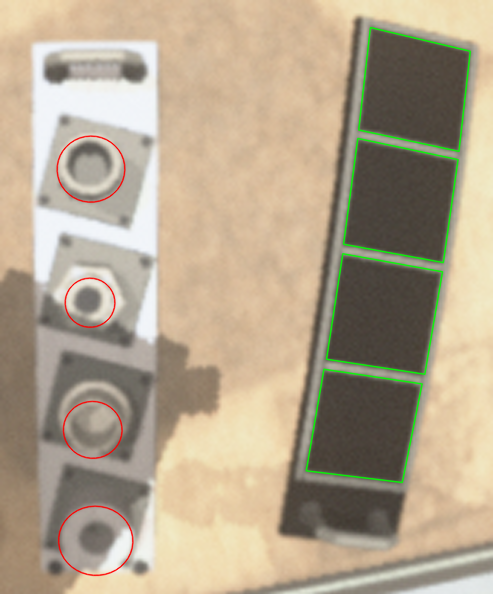

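View pics/w1b.png

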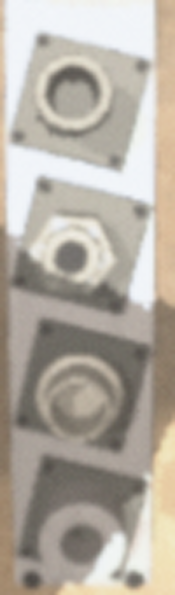

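```bash
python3 go.py 0.4927 0.2743 0.11 -0.456
```

```text
dx dy dz [-11.  201.7 103.9]
yaw 0.002
pos [0.4585 0.1764 0.3121] [-1.576  0.006 -0.454] clk 2.8667 q [ 0.06  0.28 -0.68  1.81  0.19  1.13 -1.13] F [-0.4  0.1 -3.7] 0.08534699856600243
```

```bash
python3 -m crank '[{"hand":0,"dx":-11,"dy":20,"dz":40,"yaw":0},{"hand":0,"dx":-11,"dy":40,"dz":75,"yaw":0},{"hand":0,"dx":-11,"dy":65,"dz":104,"yaw":0},{"hand":0,"dx":-11,"dy":105,"dz":104,"yaw":0},{"hand":0,"dx":-11,"dy":145,"dz":104,"yaw":0},{"hand":0,"dx":-11,"dy":180,"dz":104,"yaw":0},{"hand":0,"dx":-11,"dy":200,"dz":104,"yaw":0},{"hand":0,"dx":-11,"dy":200,"dz":104,"yaw":0},{"hand":0,"dx":-11,"dy":200,"dz":104,"yaw":0}]'
python3 - <<'E'
from h import *
from ov import draw
import pickle
ci=bot.camera_info('wrist');im=bot.grab_frame('wrist')[:,:,::-1].copy();pickle.dump(ci,open('pics/w2.pkl','wb'))
cv2.imwrite('pics/w2r.png',im)
cv2.imwrite('pics/w2.png',draw(cv2.resize(im,None,fx=1.5,fy=1.5),ci,1.5,np.array([0,0])))
E
python3 go.py 0.4927 0.2743 0.026 -0.456
```

```text
clock: 3.62
position: [0.497, 0.2742, 0.1185]
tool_rot: [-1.572, 0.001, -0.457]
force: [0.3, -0.1, 1.6]
grip_width: 0.0858
dx dy dz [-4.2 93.7 -2.6]
yaw -0.001
pos [0.4975 0.2747 0.1197] [-1.57e+00 -1.00e-03 -4.57e-01] clk 3.6667 q [-0.2   0.63 -0.58  1.83  0.46  0.82 -1.47] F [0.2 0.7 0.3] 0.08511982886677713
```

View pics/w2.png

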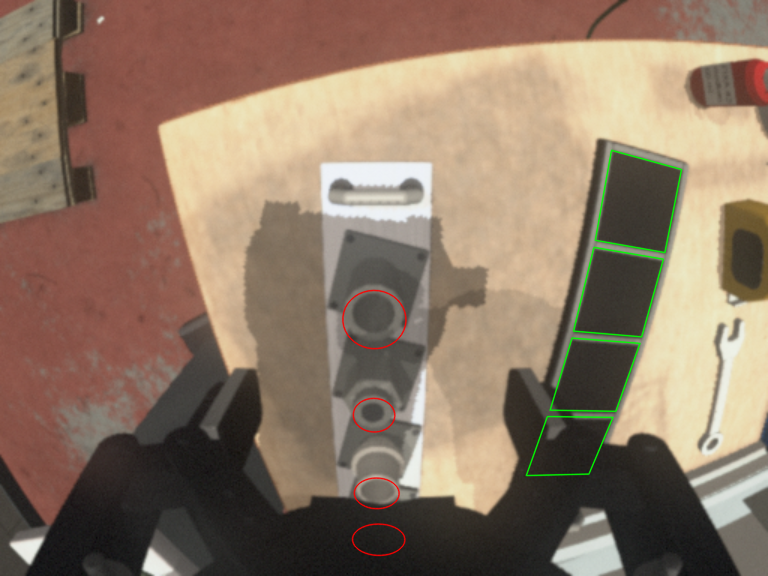

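```bash
python3 -m crank '[{"hand":0,"dx":-4,"dy":15,"dz":0,"yaw":0},{"hand":0,"dx":-4,"dy":30,"dz":0,"yaw":0},{"hand":0,"dx":-4,"dy":30,"dz":0,"yaw":0},{"hand":0,"dx":-4,"dy":30,"dz":0,"yaw":0}]'
python3 go.py 0.4936 0.2761 0.026 -0.456
```

```text
clock: 4.0
position: [0.4939, 0.2766, 0.0898]
tool_rot: [-1.57, -0.001, -0.456]
force: [-0.2, 0.7, 0.7]
grip_width: 0.0852
dx dy dz [-0.1 63.8 -0.6]
yaw -0.0
pos [0.4939 0.2766 0.0898] [-1.57e+00 -1.00e-03 -4.56e-01] clk 4.0 q [-0.22  0.67 -0.55  1.85  0.5   0.76 -1.51] F [-0.2  0.7  0.7] 0.08516948242747319
```

```bash
python3 -m crank '[{"hand":0,"dx":0,"dy":30,"dz":0,"yaw":0},{"hand":0,"dx":0,"dy":55,"dz":0,"yaw":0},{"hand":0,"dx":0,"dy":64,"dz":0,"yaw":0},{"hand":0,"dx":0,"dy":64,"dz":0,"yaw":0},{"hand":0,"dx":0,"dy":64,"dz":0,"yaw":0},{"hand":1,"dx":0,"dy":64,"dz":0,"yaw":0},{"hand":1,"dx":0,"dy":64,"dz":0,"yaw":0},{"hand":1,"dx":0,"dy":64,"dz":0,"yaw":0},{"hand":1,"dx":0,"dy":64,"dz":0,"yaw":0},{"hand":1,"dx":0,"dy":64,"dz":0,"yaw":0},{"hand":1,"dx":0,"dy":64,"dz":0,"yaw":0},{"hand":1,"dx":0,"dy":64,"dz":0,"yaw":0}]' 40
python3 go.py 0.567 0.092 0.026 -0.567
```

```text
clock: 5.0
position: [0.4935, 0.2766, 0.0249]
tool_rot: [-1.57, -0.001, -0.456]
force: [-1.2, -0.8, 8.7]
grip_width: 0.0281
dx dy dz [ 147.3   -1.1 -133.3]
yaw 0.111
pos [0.4935 0.2766 0.0249] [-1.57e+00 -1.00e-03 -4.56e-01] clk 5.0 q [-0.27  0.77 -0.49  1.87  0.58  0.64 -1.57] F [-1.2 -0.8  8.7] 0.028057056890915838
```

```bash
python3 -m crank '[{"hand":1,"dx":0,"dy":-20,"dz":0,"yaw":0},{"hand":1,"dx":0,"dy":-50,"dz":0,"yaw":0},{"hand":1,"dx":0,"dy":-85,"dz":0,"yaw":0},{"hand":1,"dx":0,"dy":-85,"dz":0,"yaw":0},{"hand":1,"dx":0,"dy":-85,"dz":0,"yaw":0}]'
python3 - <<'E'
from h import *
from ov import draw
import pickle
ci=bot.camera_info('wrist');im=bot.grab_frame('wrist')[:,:,::-1].copy();pickle.dump(ci,open('pics/w3.pkl','wb'))
cv2.imwrite('pics/w3r.png',im)
cv2.imwrite('pics/w3.png',draw(cv2.resize(im,None,fx=1.5,fy=1.5),ci,1.5,np.array([0,0])))
E
python3 go.py 0.567 0.092 0.11 -0.567
```

```text
clock: 5.42
position: [0.4941, 0.2768, 0.111]
tool_rot: [-1.568, -0.002, -0.456]
force: [-0.0, 0.1, -1.6]
grip_width: 0.0281
dx dy dz [ 147.3   -0.3 -133. ]
yaw 0.111
pos [0.4934 0.2763 0.1096] [-1.57e+00 -1.00e-03 -4.56e-01] clk 5.4667 q [-0.21  0.64 -0.57  1.84  0.47  0.8  -1.49] F [-1.1 -0.3 -1.3] 0.028069903968408732
```

View pics/w3.png

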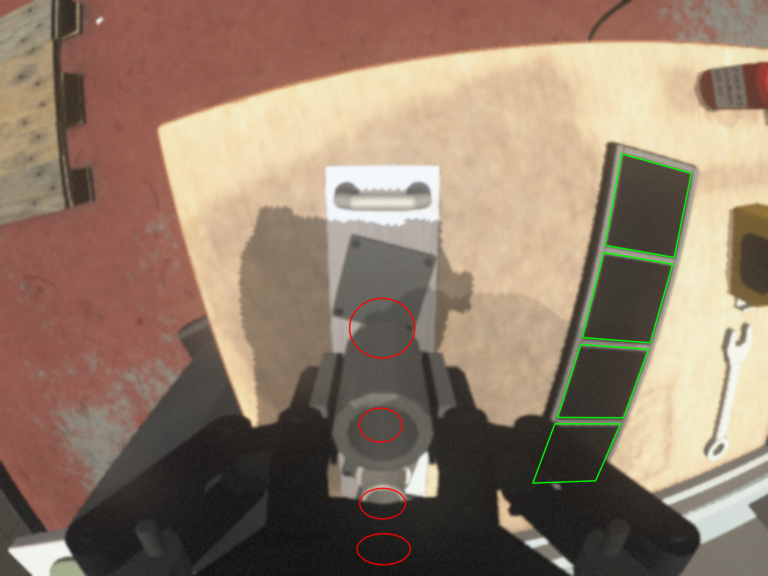

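```bash
python3 -m crank '[{"hand":1,"dx":30,"dy":0,"dz":-27,"yaw":0.05},{"hand":1,"dx":60,"dy":0,"dz":-54,"yaw":0.111},{"hand":1,"dx":90,"dy":0,"dz":-81,"yaw":0.111},{"hand":1,"dx":120,"dy":0,"dz":-108,"yaw":0.111},{"hand":1,"dx":147,"dy":0,"dz":-133,"yaw":0.111},{"hand":1,"dx":147,"dy":30,"dz":-133,"yaw":0.111},{"hand":1,"dx":147,"dy":50,"dz":-133,"yaw":0.111},{"hand":1,"dx":147,"dy":50,"dz":-133,"yaw":0.111},{"hand":1,"dx":147,"dy":50,"dz":-133,"yaw":0.111},{"hand":1,"dx":147,"dy":50,"dz":-133,"yaw":0.111}]'
python3 - <<'E'
from h import *
from ov import draw
import pickle
ci=bot.camera_info('wrist');im=bot.grab_frame('wrist')[:,:,::-1].copy();pickle.dump(ci,open('pics/w4.pkl','wb'))
cv2.imwrite('pics/w4r.png',im)
cv2.imwrite('pics/w4.png',draw(cv2.resize(im,None,fx=1.5,fy=1.5),ci,1.5,np.array([0,0])))
E
python3 go.py 0.567 0.092 0.021 -0.567
```

```text
clock: 6.3
position: [0.5665, 0.0931, 0.0597]
tool_rot: [-1.571, 0.0, -0.566]
force: [-1.1, 0.8, 0.1]
grip_width: 0.0283
dx dy dz [ 0.7 39.2 -0.9]
yaw 0.001
pos [0.5669 0.0932 0.0602] [-1.57  -0.    -0.566] clk 6.35 q [ 0.09  0.72 -0.5   1.84  0.51  0.71 -1.27] F [ 0.7 -0.5  0.2] 0.02779993635164368
```

View pics/w4.png

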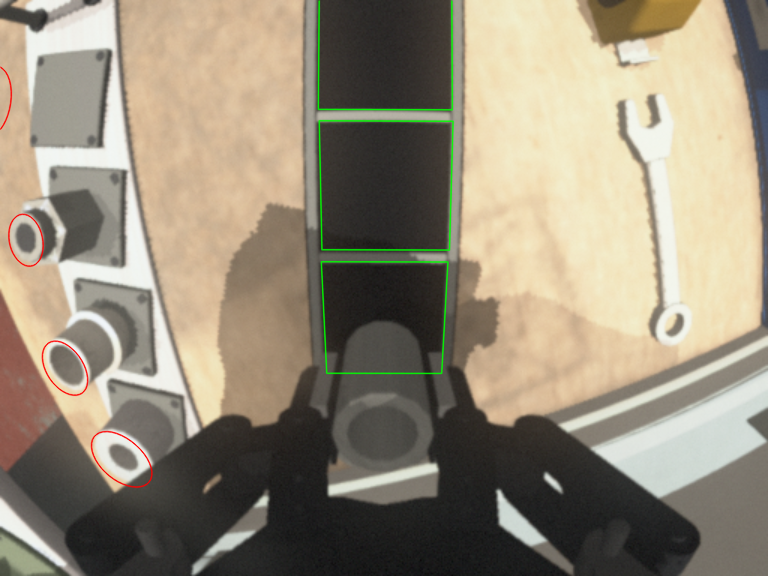

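```bash
python3 -m crank '[{"hand":1,"dx":0,"dy":20,"dz":0,"yaw":0},{"hand":1,"dx":0,"dy":32,"dz":0,"yaw":0},{"hand":1,"dx":0,"dy":38,"dz":0,"yaw":0},{"hand":1,"dx":0,"dy":39,"dz":0,"yaw":0},{"hand":1,"dx":0,"dy":39,"dz":0,"yaw":0}]'
```

```text
clock: 6.77
position: [0.5665, 0.0926, 0.0205]
tool_rot: [-1.571, 0.0, -0.567]
force: [0.2, -0.5, -0.4]
grip_width: 0.0281
```

```bash
python3 -m crank '[{"hand":1,"dx":0,"dy":1,"dz":0,"yaw":0},{"hand":1,"dx":0,"dy":1,"dz":0,"yaw":0}]'
```

```text
clock: 6.93
position: [0.5667, 0.0927, 0.0202]
tool_rot: [-1.571, -0.001, -0.567]
force: [-3.9, -1.0, 13.0]
grip_width: 0.0288
```

Contact (13 N) – release and rise.

```bash
python3 -m crank '[{"hand":0.7,"dx":0,"dy":0,"dz":0,"yaw":0},{"hand":0,"dx":0,"dy":0,"dz":0,"yaw":0},{"hand":0,"dx":0,"dy":0,"dz":0,"yaw":0},{"hand":0,"dx":0,"dy":0,"dz":0,"yaw":0},{"hand":0,"dx":0,"dy":-10,"dz":0,"yaw":0},{"hand":0,"dx":0,"dy":-45,"dz":0,"yaw":0},{"hand":0,"dx":0,"dy":-85,"dz":0,"yaw":0},{"hand":0,"dx":0,"dy":-115,"dz":0,"yaw":0},{"hand":0,"dx":0,"dy":-125,"dz":0,"yaw":0},{"hand":0,"dx":0,"dy":-125,"dz":0,"yaw":0}]'
python3 - <<'E'
from h import *
from ov import draw
import pickle
ci=bot.camera_info('wrist');im=bot.grab_frame('wrist')[:,:,::-1].copy();pickle.dump(ci,open('pics/w5.pkl','wb'))
cv2.imwrite('pics/w5r.png',im)
cv2.imwrite('pics/w5.png',draw(cv2.resize(im,None,fx=1.5,fy=1.5),ci,1.5,np.array([0,0])))
E
python3 go.py 0.45 0.17 0.22 -0.456
```

```text
clock: 7.77
position: [0.5679, 0.0926, 0.1477]
tool_rot: [-1.568, -0.004, -0.567]
force: [-0.4, -0.1, -0.0]
grip_width: 0.0859
dx dy dz [-140.4  -74.5    2.7]
yaw -0.111
pos [0.5672 0.0923 0.1458] [-1.569 -0.002 -0.567] clk 7.8167 q [ 0.14  0.6  -0.57  1.79  0.42  0.87 -1.2 ] F [ 0.2 -0.2 -0.5] 0.08563131246973946
```

View pics/w5.png

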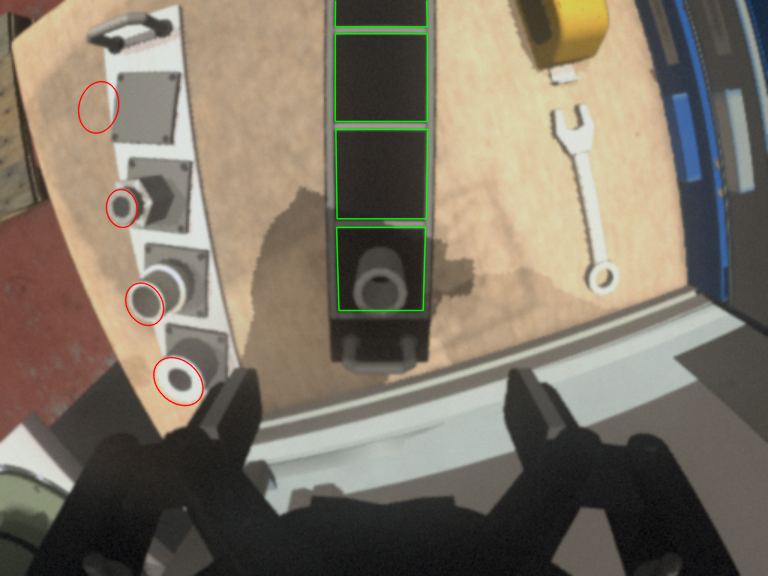

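```bash
python3 -m crank '[{"hand":0,"dx":-35,"dy":-25,"dz":0,"yaw":-0.05},{"hand":0,"dx":-75,"dy":-40,"dz":1,"yaw":-0.111},{"hand":0,"dx":-115,"dy":-40,"dz":2,"yaw":-0.111},{"hand":0,"dx":-140,"dy":-40,"dz":3,"yaw":-0.111},{"hand":0,"dx":-140,"dy":-40,"dz":3,"yaw":-0.111},{"hand":0,"dx":-140,"dy":-40,"dz":3,"yaw":-0.111},{"hand":0,"dx":-140,"dy":-40,"dz":3,"yaw":-0.111}]'
python3 - <<'E'
from h import *
from ov import draw
import pickle
ci=bot.camera_info('wrist');im=bot.grab_frame('wrist')[:,:,::-1].copy();pickle.dump(ci,open('pics/w6.pkl','wb'))
cv2.imwrite('pics/w6r.png',im)
print(proj(ci,[[.4648,.2193,.05]],True))
o=np.array([190,60]);c=cv2.resize(im[60:210,190:340],None,fx=4,fy=4,interpolation=cv2.INTER_CUBIC)
d=draw(c.copy(),ci,4,o);cv2.imwrite('pics/w6.png',d)
E
python3 go.py 0.4648 0.2193 0.11 -0.456
```

```text
clock: 8.4
position: [0.4503, 0.1696, 0.1837]
tool_rot: [-1.572, 0.001, -0.456]
force: [0.2, -0.9, -0.1]
grip_width: 0.0854
[[245.13890376 126.71755055]]
dx dy dz [-9.2 73.7 51.1]
yaw -0.001
pos [0.4506 0.1694 0.1837] [-1.571e+00  1.000e-03 -4.570e-01] clk 8.45 q [ 0.05  0.43 -0.68  1.99  0.36  0.84 -1.29] F [ 0.4  0.1 -0.3] 0.08548655680714944
```

View pics/w6.png

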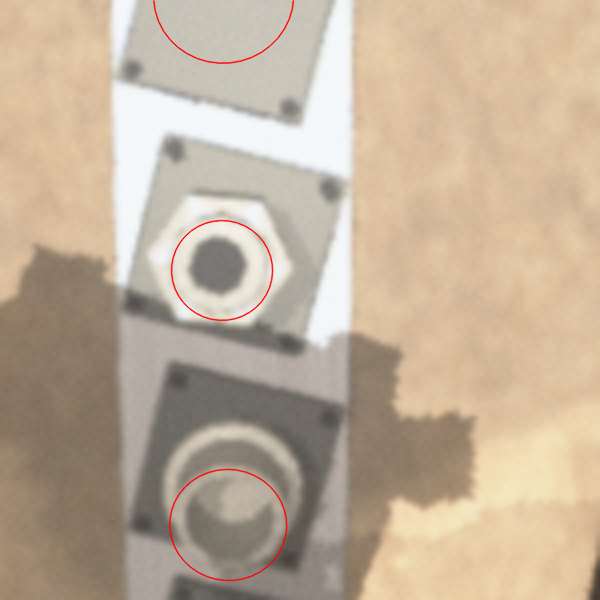

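Run:
```python
from h import *
import pickle
ci=pickle.load(open('pics/w6.pkl','rb'))
f=lambda p:(np.array(p,float)+.5)/4-.5+[190,60]
w=onplane(ci,f([(148,258),(292,266),(190,192),(265,197),(175,322),(260,326)]),.044,True)
a=lambda i,j:np.degrees(np.arctan2(*(w[j]-w[i])[1::-1])).round(1)
print(w.round(4),w.mean(0),a(0,1),a(2,3),a(4,5),'diag',a(2,5),a(4,3))
print('boss',onplane(ci,f([(219,267)]),.054,True))
print('cup rim',onplane(ci,f([(228,522)]),.055,True))
```

```text
[[0.4498 0.2289 0.044 ]
 [0.4794 0.2121 0.044 ]
 [0.4657 0.2384 0.044 ]
 [0.4809 0.2296 0.044 ]
 [0.4486 0.2123 0.044 ]
 [0.4663 0.2025 0.044 ]] [0.46510346 0.22062043 0.044     ] -29.6 -30.2 -29.1 diag -89.1 28.2
boss [[0.46462112 0.22020585 0.054     ]]
cup rim [[0.43945356 0.165011   0.055     ]]
```

```bash
python3 go.py 0.4648 0.2204 0.08 0.01; python3 -m crank '[{"hand":0,"dx":-9,"dy":20,"dz":30,"yaw":-0.12},{"hand":0,"dx":-9,"dy":50,"dz":52,"yaw":-0.24},{"hand":0,"dx":-9,"dy":75,"dz":52,"yaw":-0.36},{"hand":0,"dx":-9,"dy":100,"dz":52,"yaw":-0.466},{"hand":0,"dx":-9,"dy":103,"dz":52,"yaw":-0.466},{"hand":0,"dx":-9,"dy":103,"dz":52,"yaw":-0.466},{"hand":0,"dx":-9,"dy":103,"dz":52,"yaw":-0.466},{"hand":0,"dx":-9,"dy":103,"dz":52,"yaw":-0.466}]'; python3 go.py 0.4648 0.2204 0.017 0.01
```

```text
dx dy dz [ -9.6 103.7  52.1]
yaw -0.467
pos [0.4506 0.1694 0.1837] [-1.571e+00  1.000e-03 -4.570e-01] clk 8.45 q [ 0.05  0.43 -0.68  1.99  0.36  0.84 -1.29] F [ 0.4  0.1 -0.3] 0.08548655680714944
clock: 9.12
position: [0.4658, 0.2207, 0.0826]
tool_rot: [-1.57, -0.002, 0.006]
force: [-0.5, 0.3, 0.2]
grip_width: 0.0854
dx dy dz [-1.1 65.6 -0.4]
yaw -0.004
pos [0.4658 0.2207 0.0826] [-1.57  -0.002  0.006] clk 9.1167 q [-0.06  0.65 -0.67  1.98  0.62  0.72 -1.11] F [-0.5  0.3  0.2] 0.08539494730694924
```

```bash
python3 -m crank '[{"hand":0,"dx":0,"dy":30,"dz":0,"yaw":0},{"hand":0,"dx":0,"dy":55,"dz":0,"yaw":0},{"hand":0,"dx":0,"dy":64,"dz":0,"yaw":0},{"hand":0,"dx":0,"dy":64,"dz":0,"yaw":0},{"hand":0,"dx":0,"dy":64,"dz":0,"yaw":0},{"hand":1,"dx":0,"dy":64,"dz":0,"yaw":0},{"hand":1,"dx":0,"dy":64,"dz":0,"yaw":0},{"hand":1,"dx":0,"dy":64,"dz":0,"yaw":0},{"hand":1,"dx":0,"dy":64,"dz":0,"yaw":0},{"hand":1,"dx":0,"dy":64,"dz":0,"yaw":0},{"hand":1,"dx":0,"dy":64,"dz":0,"yaw":0},{"hand":1,"dx":0,"dy":64,"dz":0,"yaw":0}]' 40
python3 go.py 0.601 0.1445 0.1 -0.567
```

```text
clock: 10.12
position: [0.4653, 0.2208, 0.0179]
tool_rot: [-1.571, -0.001, 0.01]
force: [-2.0, -2.1, 12.7]
grip_width: 0.0293
dx dy dz [135.1 -81.9 -77.6]
yaw 0.577
pos [0.4653 0.2208 0.0179] [-1.571e+00 -1.000e-03  1.000e-02] clk 10.1167 q [-0.13  0.75 -0.58  2.    0.73  0.6  -1.2 ] F [-2.  -2.1 12.7] 0.029340715065923152
```

```bash
python3 -m crank '[{"hand":1,"dx":0,"dy":-20,"dz":0,"yaw":0},{"hand":1,"dx":0,"dy":-50,"dz":0,"yaw":0},{"hand":1,"dx":0,"dy":-80,"dz":0,"yaw":0},{"hand":1,"dx":30,"dy":-82,"dz":-18,"yaw":0.12},{"hand":1,"dx":60,"dy":-82,"dz":-35,"yaw":0.24},{"hand":1,"dx":90,"dy":-82,"dz":-52,"yaw":0.36},{"hand":1,"dx":120,"dy":-82,"dz":-69,"yaw":0.48},{"hand":1,"dx":135,"dy":-70,"dz":-78,"yaw":0.577},{"hand":1,"dx":135,"dy":-50,"dz":-78,"yaw":0.577},{"hand":1,"dx":135,"dy":-40,"dz":-78,"yaw":0.577},{"hand":1,"dx":135,"dy":-40,"dz":-78,"yaw":0.577},{"hand":1,"dx":135,"dy":-40,"dz":-78,"yaw":0.577}]'
python3 - <<'E'
from h import *
from ov import draw
import pickle
ci=bot.camera_info('wrist');im=bot.grab_frame('wrist')[:,:,::-1].copy()
cv2.imwrite('pics/w7.png',draw(cv2.resize(im,None,fx=1.5,fy=1.5),ci,1.5,np.array([0,0])))
E
python3 go.py 0.601 0.1445 0.0135 -0.567
```

```text
clock: 11.12
position: [0.5999, 0.1448, 0.0573]
tool_rot: [-1.571, 0.001, -0.565]
force: [-0.7, 0.5, -0.9]
grip_width: 0.0293
dx dy dz [ 0.7 44.4  0. ]
yaw 0.002
pos [0.6004 0.1449 0.0579] [-1.57   0.    -0.565] clk 11.1667 q [ 0.01  0.78 -0.51  1.72  0.51  0.78 -1.32] F [-0.7 -0.9 -1.2] 0.029606669789249803
```

View pics/w7.png

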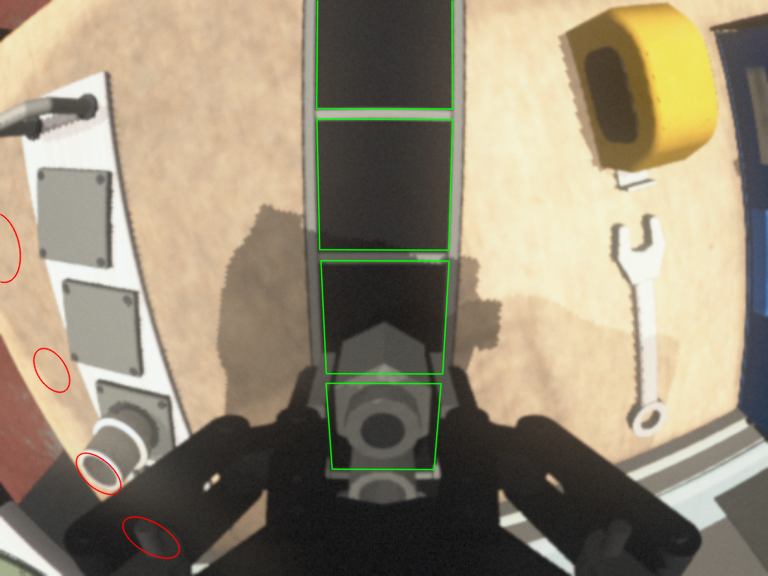

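```bash
python3 -m crank '[{"hand":1,"dx":0,"dy":25,"dz":0,"yaw":0},{"hand":1,"dx":0,"dy":38,"dz":0,"yaw":0},{"hand":1,"dx":0,"dy":42,"dz":0,"yaw":0},{"hand":1,"dx":0,"dy":43,"dz":0,"yaw":0},{"hand":1,"dx":0,"dy":43,"dz":0,"yaw":0},{"hand":1,"dx":0,"dy":43,"dz":0,"yaw":0}]'
```

```text
clock: 11.67
position: [0.6009, 0.1443, 0.015]
tool_rot: [-1.57, -0.0, -0.567]
force: [0.5, 0.0, -1.0]
grip_width: 0.0294
```

```bash
python3 -m crank '[{"hand":1,"dx":0,"dy":1,"dz":0,"yaw":0},{"hand":1,"dx":0,"dy":1,"dz":0,"yaw":0},{"hand":1,"dx":0,"dy":1,"dz":0,"yaw":0}]'
```

```text
clock: 11.92
position: [0.6011, 0.1443, 0.014]
tool_rot: [-1.57, -0.001, -0.567]
force: [-1.4, -0.2, 5.6]
grip_width: 0.0294
```

```bash
python3 -m crank '[{"hand":0.7,"dx":0,"dy":0,"dz":0,"yaw":0},{"hand":0,"dx":0,"dy":0,"dz":0,"yaw":0},{"hand":0,"dx":0,"dy":0,"dz":0,"yaw":0},{"hand":0,"dx":0,"dy":0,"dz":0,"yaw":0},{"hand":0,"dx":0,"dy":-10,"dz":0,"yaw":0},{"hand":0,"dx":0,"dy":-45,"dz":0,"yaw":0},{"hand":0,"dx":0,"dy":-85,"dz":0,"yaw":0},{"hand":0,"dx":0,"dy":-115,"dz":0,"yaw":0},{"hand":0,"dx":0,"dy":-125,"dz":0,"yaw":0},{"hand":0,"dx":0,"dy":-125,"dz":0,"yaw":0}]'
python3 - <<'E'
from h import *
from ov import draw
import pickle
ci=bot.camera_info('wrist');im=bot.grab_frame('wrist')[:,:,::-1].copy()
cv2.imwrite('pics/w8.png',draw(cv2.resize(im,None,fx=1.5,fy=1.5),ci,1.5,np.array([0,0])))
E
python3 go.py 0.4395 0.165 0.1 -0.456
```

```text
clock: 12.75
position: [0.602, 0.1445, 0.1419]
tool_rot: [-1.567, -0.003, -0.567]
force: [0.4, 0.2, 0.2]
grip_width: 0.0851
dx dy dz [-147.7   39.5  -69.4]
yaw -0.111
pos [0.6013 0.1441 0.1399] [-1.569 -0.002 -0.567] clk 12.8 q [ 0.05  0.67 -0.57  1.68  0.44  0.92 -1.26] F [ 0.1  0.3 -1.2] 0.08519024760075503
```

View pics/w8.png

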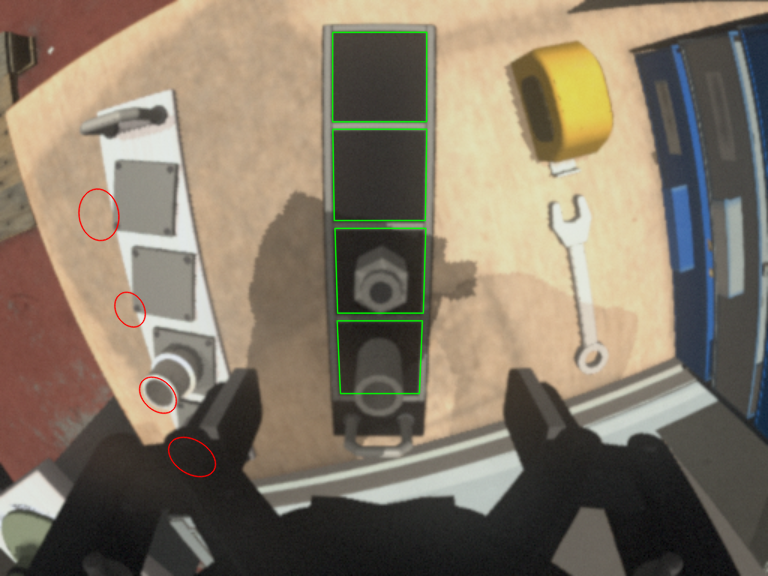

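```bash
python3 -m crank '[{"hand":0,"dx":-35,"dy":0,"dz":-16,"yaw":-0.05},{"hand":0,"dx":-70,"dy":0,"dz":-33,"yaw":-0.111},{"hand":0,"dx":-105,"dy":0,"dz":-50,"yaw":-0.111},{"hand":0,"dx":-135,"dy":0,"dz":-65,"yaw":-0.111},{"hand":0,"dx":-148,"dy":10,"dz":-69,"yaw":-0.111},{"hand":0,"dx":-148,"dy":40,"dz":-69,"yaw":-0.111},{"hand":0,"dx":-148,"dy":50,"dz":-69,"yaw":-0.111},{"hand":0,"dx":-148,"dy":50,"dz":-69,"yaw":-0.111},{"hand":0,"dx":-148,"dy":50,"dz":-69,"yaw":-0.111}]'
python3 - <<'E'
from h import *
from ov import draw
import pickle
ci=bot.camera_info('wrist');im=bot.grab_frame('wrist')[:,:,::-1].copy()
cv2.imwrite('pics/w9.png',draw(cv2.resize(im,None,fx=1.5,fy=1.5),ci,1.5,np.array([0,0])))
E
python3 go.py 0.4395 0.165 0.016 -0.456
```

```text
clock: 13.55
position: [0.4386, 0.1654, 0.0879]
tool_rot: [-1.572, 0.002, -0.456]
force: [-0.1, 0.4, -0.4]
grip_width: 0.0852
dx dy dz [ 0.7 72.5 -0.3]
yaw -0.0
pos [0.4391 0.1656 0.0885] [-1.571e+00  1.000e-03 -4.560e-01] clk 13.6 q [-0.04  0.56 -0.58  2.09  0.52  0.63 -1.44] F [-0.4 -0.6 -0.3] 0.0857470688728498
```

View pics/w9.png

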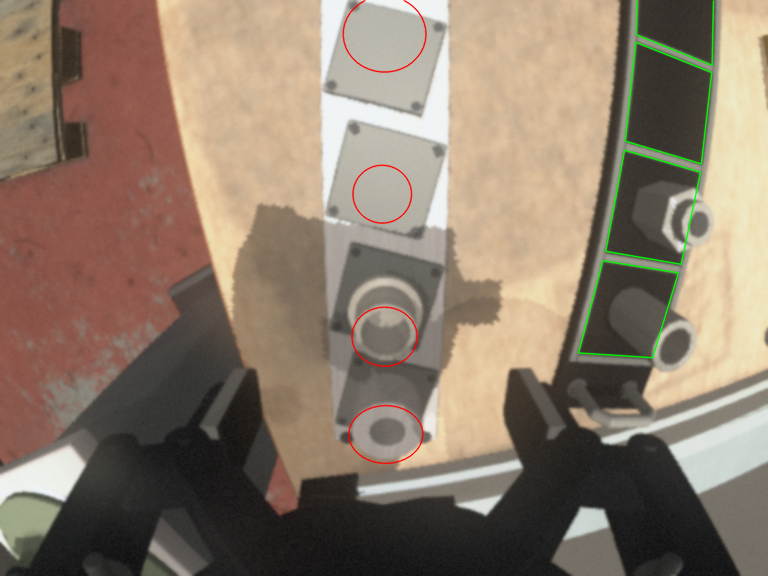

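```bash
python3 -m crank '[{"hand":0,"dx":0,"dy":35,"dz":0,"yaw":0},{"hand":0,"dx":0,"dy":62,"dz":0,"yaw":0},{"hand":0,"dx":0,"dy":72,"dz":0,"yaw":0},{"hand":0,"dx":0,"dy":72,"dz":0,"yaw":0},{"hand":0,"dx":0,"dy":72,"dz":0,"yaw":0},{"hand":1,"dx":0,"dy":72,"dz":0,"yaw":0},{"hand":1,"dx":0,"dy":72,"dz":0,"yaw":0},{"hand":1,"dx":0,"dy":72,"dz":0,"yaw":0},{"hand":1,"dx":0,"dy":72,"dz":0,"yaw":0},{"hand":1,"dx":0,"dy":72,"dz":0,"yaw":0},{"hand":1,"dx":0,"dy":72,"dz":0,"yaw":0},{"hand":1,"dx":0,"dy":72,"dz":0,"yaw":0}]' 40
python3 go.py 0.634 0.197 0.1 -0.567
```

```text
clock: 14.6
position: [0.4392, 0.1655, 0.0171]
tool_rot: [-1.57, -0.001, -0.456]
force: [-2.7, -1.9, 15.1]
grip_width: 0.0333
dx dy dz [161.1 -82.7 114.1]
yaw 0.111
pos [0.4392 0.1655 0.0171] [-1.57e+00 -1.00e-03 -4.56e-01] clk 14.6 q [-0.14  0.69 -0.45  2.12  0.66  0.47 -1.56] F [-2.7 -1.9 15.1] 0.03329509672552524
```

```bash
python3 -m crank '[{"hand":1,"dx":0,"dy":-20,"dz":0,"yaw":0},{"hand":1,"dx":0,"dy":-50,"dz":0,"yaw":0},{"hand":1,"dx":0,"dy":-80,"dz":0,"yaw":0},{"hand":1,"dx":30,"dy":-82,"dz":22,"yaw":0.05},{"hand":1,"dx":60,"dy":-82,"dz":44,"yaw":0.111},{"hand":1,"dx":90,"dy":-82,"dz":66,"yaw":0.111},{"hand":1,"dx":120,"dy":-82,"dz":88,"yaw":0.111},{"hand":1,"dx":150,"dy":-75,"dz":108,"yaw":0.111},{"hand":1,"dx":161,"dy":-50,"dz":114,"yaw":0.111},{"hand":1,"dx":161,"dy":-40,"dz":114,"yaw":0.111},{"hand":1,"dx":161,"dy":-40,"dz":114,"yaw":0.111},{"hand":1,"dx":161,"dy":-40,"dz":114,"yaw":0.111}]'
python3 - <<'E'
from h import *
from ov import draw
import pickle
ci=bot.camera_info('wrist');im=bot.grab_frame('wrist')[:,:,::-1].copy()
cv2.imwrite('pics/w10.png',draw(cv2.resize(im,None,fx=1.5,fy=1.5),ci,1.5,np.array([0,0])))
E
python3 go.py 0.634 0.197 0.0135 -0.567
```

```text
clock: 15.6
position: [0.6325, 0.197, 0.0562]
tool_rot: [-1.572, 0.001, -0.566]
force: [-0.3, 0.3, -0.1]
grip_width: 0.0332
dx dy dz [ 1.  43.6  0.5]
yaw 0.001
pos [0.6329 0.1971 0.0571] [-1.571  0.    -0.566] clk 15.65 q [-0.07  0.84 -0.52  1.59  0.51  0.85 -1.35] F [-0.3  0.4 -0.5] 0.033287217844344484
```

View pics/w10.png

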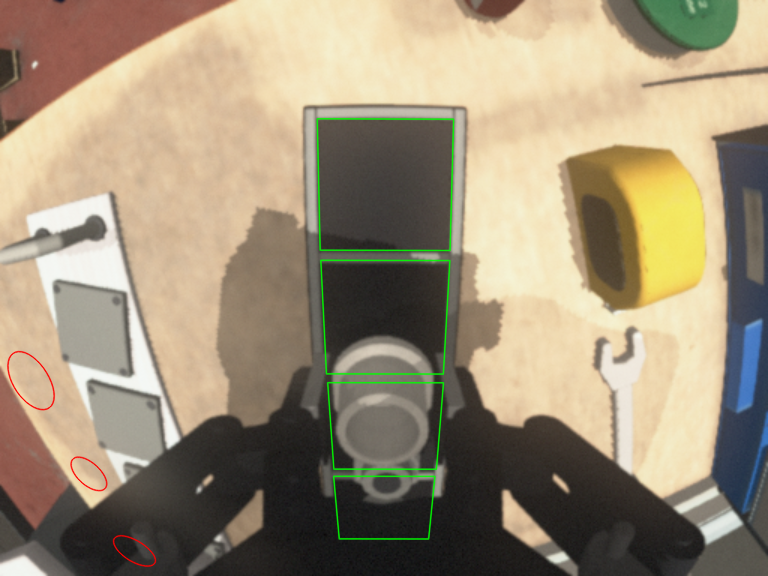

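```bash
python3 -m crank '[{"hand":1,"dx":0,"dy":25,"dz":0,"yaw":0},{"hand":1,"dx":0,"dy":38,"dz":0,"yaw":0},{"hand":1,"dx":0,"dy":42,"dz":0,"yaw":0},{"hand":1,"dx":0,"dy":43,"dz":0,"yaw":0},{"hand":1,"dx":0,"dy":43,"dz":0,"yaw":0},{"hand":1,"dx":0,"dy":43,"dz":0,"yaw":0}]'
```

```text
clock: 16.15
position: [0.6337, 0.197, 0.0141]
tool_rot: [-1.57, -0.0, -0.567]
force: [-0.0, 0.2, -0.6]
grip_width: 0.0335
```

```bash
python3 -m crank '[{"hand":1,"dx":0,"dy":1,"dz":0,"yaw":0},{"hand":1,"dx":0,"dy":1,"dz":0,"yaw":0},{"hand":1,"dx":0,"dy":1,"dz":0,"yaw":0}]'
```

```text
clock: 16.4
position: [0.6339, 0.1971, 0.0133]
tool_rot: [-1.57, -0.001, -0.567]
force: [-1.2, -0.7, 8.3]
grip_width: 0.0333
```

```bash
python3 -m crank '[{"hand":0.7,"dx":0,"dy":0,"dz":0,"yaw":0},{"hand":0,"dx":0,"dy":0,"dz":0,"yaw":0},{"hand":0,"dx":0,"dy":0,"dz":0,"yaw":0},{"hand":0,"dx":0,"dy":0,"dz":0,"yaw":0},{"hand":0,"dx":0,"dy":-10,"dz":0,"yaw":0},{"hand":0,"dx":0,"dy":-45,"dz":0,"yaw":0},{"hand":0,"dx":0,"dy":-85,"dz":0,"yaw":0},{"hand":0,"dx":0,"dy":-115,"dz":0,"yaw":0},{"hand":0,"dx":0,"dy":-125,"dz":0,"yaw":0},{"hand":0,"dx":0,"dy":-125,"dz":0,"yaw":0}]'
python3 - <<'E'
from h import *
from ov import draw
import pickle
ci=bot.camera_info('wrist');im=bot.grab_frame('wrist')[:,:,::-1].copy()
cv2.imwrite('pics/w11.png',draw(cv2.resize(im,None,fx=1.5,fy=1.5),ci,1.5,np.array([0,0])))
E
python3 go.py 0.4132 0.110 0.1 -0.456
```

```text
clock: 17.23
position: [0.6349, 0.1974, 0.1412]
tool_rot: [-1.567, -0.003, -0.567]
force: [0.0, -0.5, 0.1]
grip_width: 0.0852
dx dy dz [-139.7   38.4 -192.1]
yaw -0.111
pos [0.6341 0.1969 0.1389] [-1.569 -0.002 -0.567] clk 17.2833 q [-0.04  0.74 -0.57  1.55  0.45  0.98 -1.3 ] F [-0.1 -0.6 -1. ] 0.08554800781407974
```

View pics/w11.png

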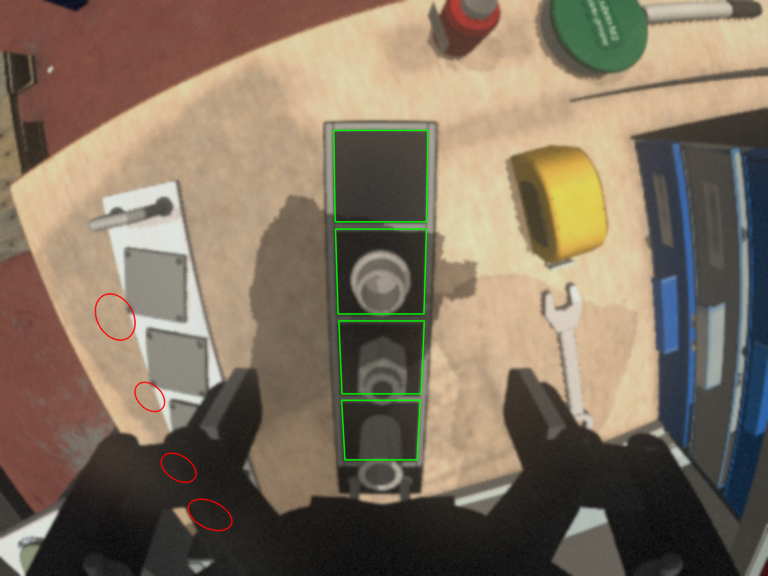

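```bash
python3 -c "
from h import *
ci=bot.camera_info('top')
f=lambda p:(np.array(p,float)+.5)/3.5-.5+[170,115]
for z in(0,.05): print(onplane(ci,f([(530,560),(560,450),(600,280),(585,500)]),z).round(3))
"
python3 -m crank '[{"hand":0,"dx":-24,"dy":0,"dz":-33,"yaw":0},{"hand":0,"dx":-47,"dy":0,"dz":-65,"yaw":-0.05},{"hand":0,"dx":-70,"dy":0,"dz":-97,"yaw":-0.111},{"hand":0,"dx":-94,"dy":0,"dz":-129,"yaw":-0.111},{"hand":0,"dx":-117,"dy":0,"dz":-161,"yaw":-0.111},{"hand":0,"dx":-140,"dy":0,"dz":-192,"yaw":-0.111},{"hand":0,"dx":-140,"dy":20,"dz":-192,"yaw":-0.111},{"hand":0,"dx":-140,"dy":38,"dz":-192,"yaw":-0.111},{"hand":0,"dx":-140,"dy":38,"dz":-192,"yaw":-0.111},{"hand":0,"dx":-140,"dy":38,"dz":-192,"yaw":-0.111}]'
python3 - <<'E'
from h import *
from ov import draw
import pickle
ci=bot.camera_info('wrist');im=bot.grab_frame('wrist')[:,:,::-1].copy()
cv2.imwrite('pics/w12.png',draw(cv2.resize(im,None,fx=1.5,fy=1.5),ci,1.5,np.array([0,0])))
E
python3 go.py 0.4132 0.110 0.0175 -0.456
```

```text
[[0.375 0.05  0.   ]
 [0.444 0.029 0.   ]
 [0.556 0.001 0.   ]
 [0.413 0.014 0.   ]]
[[0.376 0.059 0.05 ]
 [0.441 0.04  0.05 ]
 [0.547 0.013 0.05 ]
 [0.412 0.025 0.05 ]]
clock: 18.12
position: [0.4116, 0.1102, 0.0987]
tool_rot: [-1.572, 0.002, -0.455]
force: [-0.0, -0.1, 0.4]
grip_width: 0.0856
dx dy dz [ 1.3 81.8  0.2]
yaw 0.0
pos [0.4121 0.1104 0.0993] [-1.571e+00  1.000e-03 -4.560e-01] clk 18.1667 q [ 0.08  0.5  -0.61  2.19  0.51  0.59 -1.35] F [-0.3  0.  -0.2] 0.08571216114515826
```

View pics/w12.png

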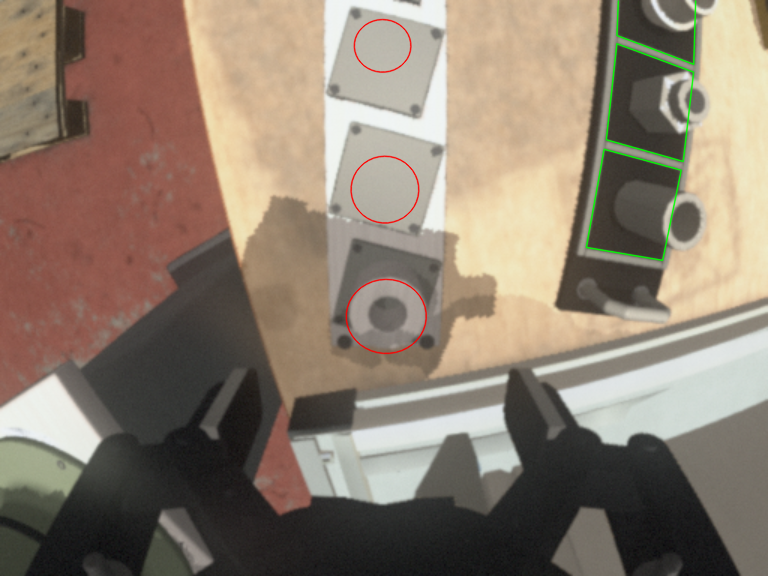

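```bash
python3 -m crank '[{"hand":0,"dx":0,"dy":35,"dz":0,"yaw":0},{"hand":0,"dx":0,"dy":65,"dz":0,"yaw":0},{"hand":0,"dx":0,"dy":81,"dz":0,"yaw":0},{"hand":0,"dx":0,"dy":81,"dz":0,"yaw":0},{"hand":0,"dx":0,"dy":81,"dz":0,"yaw":0},{"hand":1,"dx":0,"dy":81,"dz":0,"yaw":0},{"hand":1,"dx":0,"dy":81,"dz":0,"yaw":0},{"hand":1,"dx":0,"dy":81,"dz":0,"yaw":0},{"hand":1,"dx":0,"dy":81,"dz":0,"yaw":0},{"hand":1,"dx":0,"dy":81,"dz":0,"yaw":0},{"hand":1,"dx":0,"dy":81,"dz":0,"yaw":0},{"hand":1,"dx":0,"dy":81,"dz":0,"yaw":0}]' 40
python3 go.py 0.667 0.249 0.1 -0.567
```

```text
clock: 19.17
position: [0.4129, 0.1101, 0.0192]
tool_rot: [-1.57, -0.001, -0.457]
force: [-2.9, -1.6, 20.5]
grip_width: 0.0366
dx dy dz [166.9 -80.4 236.8]
yaw 0.11
pos [0.4129 0.1101 0.0192] [-1.57e+00 -1.00e-03 -4.57e-01] clk 19.1667 q [-0.06  0.64 -0.43  2.23  0.7   0.4  -1.54] F [-2.9 -1.6 20.5] 0.03661660572787823
```

```bash
python3 -m crank '[{"hand":1,"dx":0,"dy":-20,"dz":0,"yaw":0},{"hand":1,"dx":0,"dy":-50,"dz":0,"yaw":0},{"hand":1,"dx":0,"dy":-82,"dz":0,"yaw":0},{"hand":1,"dx":21,"dy":-84,"dz":30,"yaw":0.05},{"hand":1,"dx":42,"dy":-84,"dz":60,"yaw":0.11},{"hand":1,"dx":63,"dy":-84,"dz":90,"yaw":0.11},{"hand":1,"dx":84,"dy":-84,"dz":120,"yaw":0.11},{"hand":1,"dx":105,"dy":-84,"dz":150,"yaw":0.11},{"hand":1,"dx":126,"dy":-84,"dz":180,"yaw":0.11},{"hand":1,"dx":147,"dy":-84,"dz":210,"yaw":0.11},{"hand":1,"dx":167,"dy":-84,"dz":237,"yaw":0.11},{"hand":1,"dx":167,"dy":-84,"dz":237,"yaw":0.11}]'
python3 -m crank '[{"hand":1,"dx":0,"dy":20,"dz":0,"yaw":0},{"hand":1,"dx":0,"dy":42,"dz":0,"yaw":0},{"hand":1,"dx":0,"dy":42,"dz":0,"yaw":0},{"hand":1,"dx":0,"dy":42,"dz":0,"yaw":0},{"hand":1,"dx":0,"dy":42,"dz":0,"yaw":0}]'
python3 - <<'E'
from h import *
from ov import draw
import pickle
ci=bot.camera_info('wrist');im=bot.grab_frame('wrist')[:,:,::-1].copy()
cv2.imwrite('pics/w13.png',draw(cv2.resize(im,None,fx=1.5,fy=1.5),ci,1.5,np.array([0,0])))
E
python3 go.py 0.667 0.249 0.0155 -0.567
```

```text
clock: 20.17
position: [0.6703, 0.252, 0.1022]
tool_rot: [-1.568, 0.0, -0.566]
force: [0.4, 0.6, -0.0]
grip_width: 0.0364
clock: 20.58
position: [0.667, 0.2495, 0.0616]
tool_rot: [-1.57, -0.0, -0.566]
force: [0.8, 0.6, 0.0]
grip_width: 0.0368
dx dy dz [ 0.1 46.4 -0.7]
yaw 0.001
pos [0.6672 0.2496 0.0619] [-1.569e+00 -1.000e-03 -5.660e-01] clk 20.6333 q [-0.14  0.9  -0.53  1.44  0.51  0.94 -1.37] F [ 0.1 -0.3 -0.2] 0.036602654853152075
```

View pics/w13.png

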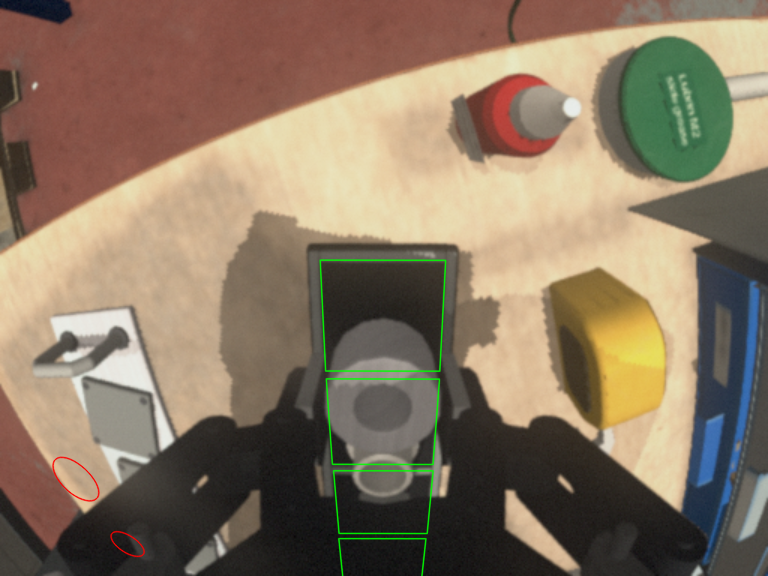

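```bash
python3 -m crank '[{"hand":1,"dx":0,"dy":25,"dz":0,"yaw":0},{"hand":1,"dx":0,"dy":38,"dz":0,"yaw":0},{"hand":1,"dx":0,"dy":44,"dz":0,"yaw":0},{"hand":1,"dx":0,"dy":45,"dz":0,"yaw":0},{"hand":1,"dx":0,"dy":45,"dz":0,"yaw":0},{"hand":1,"dx":0,"dy":45,"dz":0,"yaw":0}]'
```

```text
clock: 21.13
position: [0.6668, 0.2495, 0.0158]
tool_rot: [-1.57, -0.0, -0.566]
force: [-0.1, 0.2, -0.5]
grip_width: 0.0364
```

```bash
python3 -m crank '[{"hand":1,"dx":0,"dy":1,"dz":0,"yaw":0},{"hand":1,"dx":0,"dy":1,"dz":0,"yaw":0},{"hand":1,"dx":0,"dy":1,"dz":0,"yaw":0}]'
```

```text
clock: 21.38
position: [0.667, 0.2495, 0.0151]
tool_rot: [-1.57, -0.001, -0.566]
force: [-1.5, -0.5, 6.6]
grip_width: 0.0365
```

```bash
python3 -m crank '[{"hand":0.7,"dx":0,"dy":0,"dz":0,"yaw":0},{"hand":0,"dx":0,"dy":0,"dz":0,"yaw":0},{"hand":0,"dx":0,"dy":0,"dz":0,"yaw":0},{"hand":0,"dx":0,"dy":0,"dz":0,"yaw":0},{"hand":0,"dx":0,"dy":-10,"dz":0,"yaw":0},{"hand":0,"dx":0,"dy":-45,"dz":0,"yaw":0},{"hand":0,"dx":0,"dy":-85,"dz":0,"yaw":0},{"hand":0,"dx":0,"dy":-120,"dz":0,"yaw":0},{"hand":0,"dx":-60,"dy":-145,"dz":-20,"yaw":0},{"hand":0,"dx":-90,"dy":-160,"dz":-50,"yaw":0},{"hand":0,"dx":-120,"dy":-180,"dz":-80,"yaw":0},{"hand":0,"dx":-120,"dy":-180,"dz":-80,"yaw":0}]'
python3 -m crank '[{"hand":0,"dx":0,"dy":0,"dz":0,"yaw":0},{"hand":0,"dx":0,"dy":0,"dz":0,"yaw":0},{"hand":0,"dx":0,"dy":0,"dz":0,"yaw":0}]'
python3 - <<'E'
from h import *
from ov import draw
ci=bot.camera_info('wrist');im=bot.grab_frame('wrist')[:,:,::-1].copy()
cv2.imwrite('pics/w14.png',draw(cv2.resize(im,None,fx=1.5,fy=1.5),ci,1.5,np.array([0,0])))
im=bot.grab_frame('scene')[:,:,::-1].copy()
cv2.imwrite('pics/s14.png',cv2.resize(im[150:250,160:360],None,fx=4,fy=4,interpolation=cv2.INTER_CUBIC))
E
```

```text
clock: 22.38
position: [0.5197, 0.2462, 0.1959]
tool_rot: [-1.571, -0.001, -0.565]
force: [0.7, 0.6, 0.9]
grip_width: 0.0855
clock: 22.63
position: [0.5231, 0.2461, 0.1949]
tool_rot: [-1.57, -0.001, -0.566]
force: [0.4, 0.3, 0.4]
grip_width: 0.0855
```

View pics/w14.png

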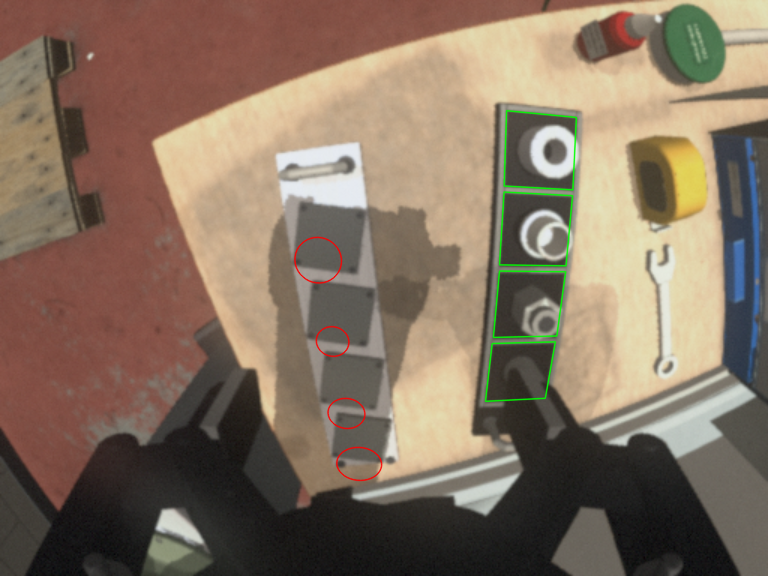

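View pics/s14.png

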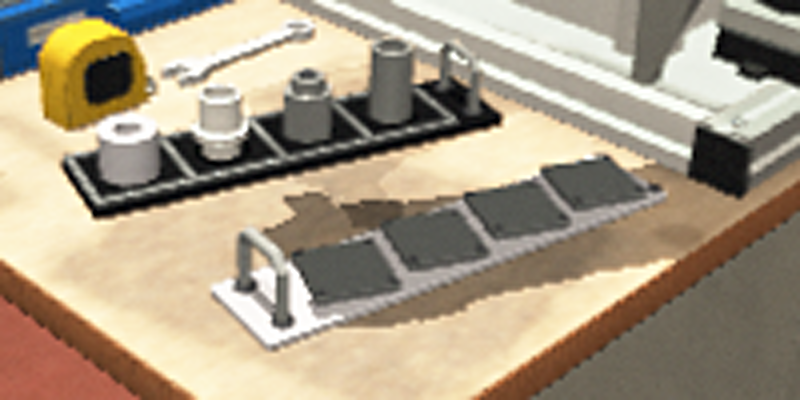

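The scene picture shows all four parts upright in the carrier. From its handle at about (460,60) they run sleeve (392,80), hex (308,105), cup (220,120), spacer (130,150). All four pads on the rail are empty, and the gripper is clear of everything.

```bash
python3 -c "
from workcell import bot
print(bot.job_done())"
```

```text
the job is handed in; nothing more can be done
None
```

All four parts are in the carrier in the order asked, and the job is handed in at about 23 s of the 104 s allowed. Counted from each handle, the order is sleeve, hex, cup, spacer.

- **Last checks:** The final scene and wrist pictures show every part upright in its own pocket and all four rail pads empty. The gripper was open and about 19 cm above the work surface.
- **Placing:** Each part was lowered until it just touched the pocket floor, with 6 to 13 N measured, and then let go. The highest force I read was about 20 N, while the spacer was being gripped.
- **Disagreements:**
  - The rail and carrier plates extend about 20 mm more on the handle side than their stated origins suggested. I located everything from the pads, parts and ribs instead.
  - Part positions differed by 1 to 3 mm between the top and wrist cameras, and I corrected for that before gripping.
  - The gripper read 1 to 3 mm narrower than the stated part widths.

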